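# Release the leaf carving from its bayonet mount

## Task

On this wood carver's bench, take the oblong leaf carving out of its mount: press the mount's release button all the way down, twist the carving about a quarter turn anticlockwise (seen from above) and lift it off. Stand it upright on the round cork mat, lowering it right down before you let go, and leave the round rosette carving in the other mount where it is.

Things in the scene. Friction and masses are not known exactly. Their poses are not given: they have to be found in the camera images.
- carving_mid (a point): Centre of the oblong pale wooden block with a carved leaf on top: 66 long (x), 44 wide (y, the sides to grip), 32 high, z up. One rigid piece, about 0.35 kg, with the steel foot below it: a 32 wide neck, then a 56 wide round foot with two 22 wide lugs reaching 44 out to either side along x. The foot's underside is 48 below this point. Locked, this point is 64 above the bench.
- mount: Round fixed steel mount, 124 wide, that holds the leaf carving; origin on the bench on its axis. Two hooked claws on its +x and -x sides (tops 38 high) hold down the lugs. Turned 60 to 120 degrees (90 best) anticlockwise from above, the carving lifts straight off; clockwise is blocked. It turns freely, sits on an 11 mm stub with 2 mm play; 25 mm of lift clears all.
- release (a joint): Travel of this mount's release button: 0 up, 0.014 fully down (14 mm, straight down). It takes about 3 N, stays down by itself once pressed, and frees the carving from 11 mm on.
- release_top (a point): Centre of the top of that button, a plain 26 wide round metal cap in a 36 wide square housing (36 high); 52 above the bench when up. It lies 82 along the mount's x and 36 along its y from the mount's axis; z up, axes as the mount's. The rosette's identical mount has its own button, not needed.
- mat_top (a point): Centre of the upper face of the fixed round cork mat, 170 wide, 6 thick. The carving must stand here, its whole foot on the mat.
- rosette_mid (a point): Centre of the round carving (60 wide, 32 high, carved flower on top), on the same kind of foot in the other mount. Not to be moved.
Mind the look-alikes: they are no part of the job. Leave any green look-alike of the part that bears carving_mid alone. Several things look just like the part that bears mat_top: the one meant starts nearest to the robot's base.

How it is judged (in metres and radians):
On the way, in this order (a step that is already met when the one before it is completed fails the run):
1. the release button of the leaf carving's mount is pressed down while the carving still sits untwisted in its mount (value of joint release above 0.0105 m and angle between the x axis of carving_mid and the x axis of release_top, either way round below 0.3 rad), for 0.1 s.
2. the leaf carving is twisted out from under the claws (more than 50 degrees) (angle between the x axis of carving_mid and the x axis of release_top, either way round above 0.87 rad), for 0.1 s.
3. the leaf carving is lifted off (z of carving_mid in the frame of release_top above 0.04 m), for 0.1 s.
4. the leaf carving, still held in the fingers, is lowered onto the mat (within 12 mm of it) (horizontal distance between carving_mid and mat_top below 0.05 m and z of carving_mid in the frame of mat_top below 0.06 m and contact force between the fingers and carving above 1 N), for 0.1 s.
At the end, for the whole second after the job is handed in: The leaf carving stands still and upright (within 6 degrees) with its foot flat on the cork mat, its axis within 50 mm of the mat's centre (whole foot on the mat is within 41 mm); the rosette is within 20 mm of where it started (horizontal distance between carving_mid and mat_top below 0.05 m and z of carving_mid in the frame of mat_top between 0.043 and 0.053 m and angle between carving_mid's own z axis and vertical below 0.1 rad and linear speed of carving below 0.02 m/s and distance of rosette_mid from where it was at the start of the episode below 0.02 m); the robot touches nothing.
It fails at once if the rosette is moved by 20 mm or more (distance of rosette_mid from where it was at the start of the episode above 0.02 m).
It also fails if it takes over 50 s, if anything falls off the work surface, if the arm or the gripper's body presses on something with over 40 N, if the wrist force passes 120 N, or if a joint passes its speed limit or range.

## Robot

A 6-joint arm with a two-finger parallel gripper is mounted at the origin on the work surface. World frame = base frame: x ahead of the robot, y to its left, z up, the work surface at z = 0. Lengths are in mm, angles in degrees, forces in N, time in s.
With the tool pointing down it reaches from about 350 to 775 mm from the base axis. Payload 5.5 kg.
Tool frame: the origin (TCP) lies at the very end of the fingers, on their centre line; the grasp point (between the pads) lies 19 mm behind it; z points along the fingers, x is the direction in which the jaws open and shut, and the axes are right-handed (so a half turn about z gives the same grasp; the last joint's range is limited). The gripper opens to 85 mm and grips with 20 to 120 N. Pads are 22 mm wide; open, the fingers measure 114 mm over their backs; the gripper's body (76 mm by 85 mm) begins 54 mm behind the grasp point. The pads swing forward as they close: fully open they stand 13 mm farther back than shut.
Start: joints at [67.403, 17.945, 2.641, 74.691, 0, 82.002], TCP at [144.953, 556.471, 231.323] pointing down, gripper open.
Joint ranges: [-158.12, 158.12], [-49.38, 96.58], [-58.88, 72.47], [-126.05, 133.96], [-84.25, 85.87], [-180, 180]. Speed limits (degrees/s): [147.25, 147.25, 180, 180, 180, 180].

## Interface

Orientations are given as a 3x3 rotation matrix whose columns are the frame's x, y, z axes.
In Python, from bench import sensors, viewer, order gives the robot as it stands.
- The arm moves only by the shell command python3 -m crank 'ROWS' [FORCE]. ROWS is a JSON object of lists of equal length, an entry for each row: "turn": the turn, a rotation vector about the tool's x, y, z normalised to -1 to 1, where 1 is 1.5 rad, a list of three; "slide": the shift along the tool's x, y, z normalised to -1 to 1, where 1 is 250 mm, a list of three; "jaw": the opening, from -1 (shut) to 1 (fully open). A call has exactly 8 rows; each row is the pose to reach, as a shift and turn from the pose commanded when the call began, along the tool's axes at that moment; what a row does not reach only later rows make up. A row lasts 1/8 s, in which the tool goes at most 62.5 mm and 10.7 degrees, less where a joint would pass 70% of its speed; a pose out of reach is approached as far as the arm can. A call with a number of a shift or a turn outside -1 to 1 is refused whole. A call with a gripper value outside its range is refused whole. The fingers move at their own pace and stop on an object; FORCE is the grip in N (left out, the last holds). Time passes only in rows, so rows that repeat a pose let the fingers close, or fill a call up. It gives the time, the measured TCP pose, the force and the opening at its end, in the units of the state.
- sensors.get_obs(): the state, without advancing time (a new reading comes with each control period).
- viewer.get_image(name): name is "scene" or "side" or "wrist"; returns the picture (384x512x3 uint8, red, green, blue); there is no depth.
- viewer.calibration(name): a dict with "mtx" (3x3 intrinsics, pixels), "k1" (the pictures are not rectified: a ray, as slopes to the right and down, at radius r is drawn at 1 + k1 r^2 times it, then the intrinsics apply), "cam_to_world" (4x4, takes a point from camera to world coordinates); the wrist camera has in their place "mount" (4x4, takes a point from camera to tool coordinates, whose origin is the TCP and whose axes are the tool frame's). Camera axes: x right, y down, z forward; pixel columns grow to the right and rows downward; lengths in mm; the calibration is good to about 2 mm. A picture is of the moment at which its call begins: read the wrist's pose just before it. calibration takes no time and is no camera call.
- order.close_job(): hands the job in, once; it reports no verdict.
Trained networks look in the newest picture that a camera, given by its name, has taken for a name from the list of things; names that differ only in an ending like _2 or _b are one class to them, and where a whole thing is asked for, a point or a joint stands for the part that bears it (a point fixed in the world has none). Each returns a list of dicts, best first, with "p" (0 to 1); they miss things now and then, are a little off and sometimes report something else, mostly with a low value. They report only what shows in the picture. A call takes as long as a camera call. They do not tell look-alikes from the thing itself.
- viewer.find_in(target, camera): "location" ([row, column] as shares, 0 to 1, of the picture: columns of its width, rows of its height, amid what is visible of it).
The state is a dict: "time": time; "q": joint angles; "qvel": joint speeds; "effort": joint torques, N m; "ee_pos": TCP position; "tcp_rot": TCP orientation; "ft_force": force on the tool from outside, world axes, zero at the start; "ft_torque": the same for the moment, N m; "opening": opening from 0.0 (shut) to 1.0 (fully open).
Only numpy, scipy, OpenCV 4.12 (cv2) and the standard library are available. Lean on these libraries where they do the work, as an engineer would, in place of code of your own. Each camera call takes 0.05 s, during which the arm holds its last target. There are 200 camera calls.

## Working session

There is one attempt and no reset: what is moved stays moved. The work goes in short steps, Python scripts to look and compute and a shell command to move; the robot and the scene stay as the last step left them, time stands still between calls to the robot, and variables do not carry over. Pictures are saved under pics/ and viewed, about 8 in all and at most 12, crops included, and the job is handed in when it is done.

```bash
mkdir -p pics; cat > h.py <<'E'
import numpy as np, cv2
from bench import sensors, viewer, order
def ray(cam,px,obs=None):
    c=viewer.calibration(cam); K=np.array(c["mtx"])
    d=np.linalg.inv(K)@[px[0],px[1],1]; u=d[:2]; s=u.copy()
    for _ in range(20): s=u/(1+c["k1"]*(s@s))
    if "mount" in c:
        T=np.eye(4);T[:3,:3]=obs["tcp_rot"];T[:3,3]=obs["ee_pos"];M=T@np.array(c["mount"])
    else: M=np.array(c["cam_to_world"])
    return M[:3,3],M[:3,:3]@[s[0],s[1],1]
def hit(cam,px,z,obs=None):
    o,d=ray(cam,px,obs); return o+d*(z-o[2])/d[2]
def proj(cam,P,obs=None):
    c=viewer.calibration(cam); K=np.array(c["mtx"])
    if "mount" in c:
        T=np.eye(4);T[:3,:3]=obs["tcp_rot"];T[:3,3]=obs["ee_pos"];M=T@np.array(c["mount"])
    else: M=np.array(c["cam_to_world"])
    p=np.linalg.inv(M)@np.append(P,1); s=p[:2]/p[2]; s=s*(1+c["k1"]*(s@s))
    return (K@[s[0],s[1],1])[:2]
def save(im,n): cv2.imwrite("pics/"+n,im[:,:,::-1])
E
python3 - <<'E'
from h import *
ims={}
o=sensors.get_obs(); print(o["time"],np.round(o["tcp_rot"],2).tolist())
for c in ["scene","side","wrist"]:
    im=viewer.get_image(c); save(im,c+"0.png"); ims[c]=im
    for t,z in [("carving_mid",64),("release_top",52),("mat_top",6),("rosette_mid",64)]:
        for r in viewer.find_in(t,c):
            l=r["location"]; px=(l[1]*512,l[0]*384)
            print(c,t,round(r["p"],2),np.round(px),np.round(hit(c,px,z,o)))
a=np.hstack([ims["scene"],ims["side"]]); save(cv2.resize(a,(800,300),interpolation=cv2.INTER_AREA),"ss0.png")
E
```

```text
0.0 [[0.25, 0.97, -0.0], [0.97, -0.25, -0.0], [-0.0, -0.0, -1.0]]
scene carving_mid 0.94 [341. 196.] [514. 205.  64.]
scene carving_mid 0.7 [388. 185.] [483. 352.  64.]
scene mat_top 0.6 [259. 206.] [469. -17.   6.]
scene rosette_mid 0.71 [184. 206.] [ 511. -221.   64.]
side carving_mid 0.93 [234. 148.] [495. 181.  64.]
side carving_mid 0.89 [206. 127.] [442. 353.  64.]
side mat_top 0.92 [295. 323.] [ 429. -459.    6.]
side mat_top 0.66 [246. 201.] [461. -27.   6.]
side rosette_mid 0.86 [285. 229.] [ 501. -233.   64.]
wrist release_top 0.19 [117. 373.] [412. 245.  52.]
```

View pics/scene0.png

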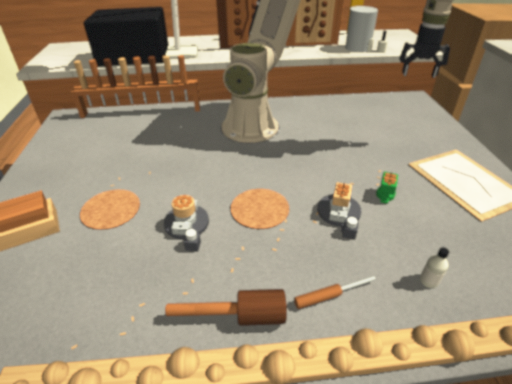

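View pics/side0.png

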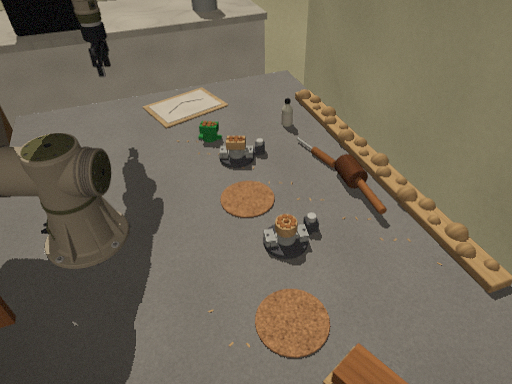

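The leaf carving is the pale block at scene (341,196). The green look-alike sits at (388,185) and the rosette at (184,206). There are two mats, at scene (260,208) and (110,208). The first is nearer the base, at about 470 mm against 630 mm, so I choose it.

```bash
python3 - <<'E'
from h import *
c=viewer.calibration("wrist"); print(np.round(c["mount"],2).tolist(),np.round(c["mtx"]).tolist())
o=sensors.get_obs(); print(np.round(o["tcp_rot"],3).tolist())
# triangulate both
def tri(a,b):
    A=np.zeros((3,3));B=np.zeros(3)
    for cam,p in ((("scene"),a),("side",b)):
        q,d=ray(cam,p); d=d/np.linalg.norm(d); P=np.eye(3)-np.outer(d,d); A+=P;B+=P@q
    return np.linalg.solve(A,B)
print(tri((341,196),(234,148)),tri((350,221),(260,141)))
print(hit("scene",(350,221),52),hit("side",(260,141),52))
E
python3 - <<'E'
import cv2
a=cv2.imread('pics/scene0.png')[150:250,290:420];b=cv2.imread('pics/side0.png')[100:200,180:310]
cv2.imwrite('pics/crop0.png',cv2.resize(cv2.hconcat([a,b]),(780,300),interpolation=cv2.INTER_CUBIC))
E
```

```text
[[1.0, -0.0, 0.0, -0.31], [-0.0, 0.96, 0.28, -71.87], [-0.0, -0.28, 0.96, -141.71], [0.0, 0.0, 0.0, 1.0]] [[271.0, 0.0, 260.0], [0.0, 271.0, 189.0], [0.0, 0.0, 1.0]]
[[0.252, 0.968, 0.0], [0.968, -0.252, 0.0], [0.0, 0.0, -1.0]]
[499.99147129 210.74547484  46.68108295] [598.47479314 207.70269749  49.56370747]
[601.490084   205.97617707  52.        ] [597.1592267  205.16312234  52.        ]
```

View pics/crop0.png

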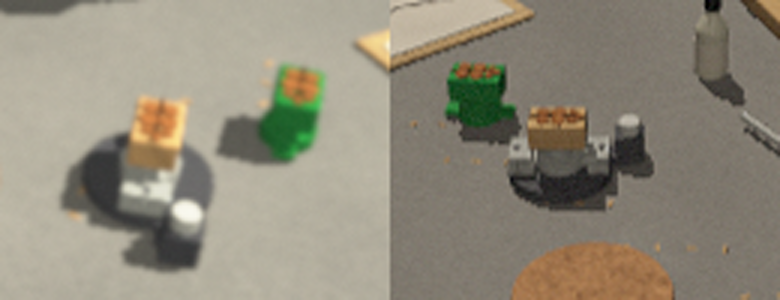

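Close crop: the pale block with its button cap, at about (599,206), is the right one; the green one stands alone without a mount. I'll move above it, jaws closing.

```bash
Z='[0,0,0]'
python3 -m crank '{"turn":[[0,0,0],[0,0,0],[0,0,0],[0,0,0],[0,0,0],[0,0,0],[0,0,0],[0,0,0]],"slide":[[-0.1,0.2,0],[-0.2,0.4,0],[-0.3,0.6,0],[-0.4,0.8,0],[-0.5,0.94,0],[-0.5,0.94,0],[-0.5,0.94,0],[-0.5,0.94,0]],"jaw":[-1,-1,-1,-1,-1,-1,-1,-1]}'
python3 -m crank '{"turn":[[0,0,0],[0,0,0],[0,0,0],[0,0,0],[0,0,0],[0,0,0],[0,0,0],[0,0,0]],"slide":[[-0.1,0.2,0],[-0.2,0.4,0],[-0.3,0.6,0],[-0.4,0.8,0],[-0.49,0.91,0],[-0.49,0.91,0],[-0.49,0.91,0],[-0.49,0.91,0]],"jaw":[-1,-1,-1,-1,-1,-1,-1,-1]}'
python3 - <<'E'
from h import *
o=sensors.get_obs(); print(o["time"],o["ee_pos"],np.round(o["tcp_rot"],3).tolist())
im=viewer.get_image("wrist"); save(im,"w1.png")
for t,z in [("carving_mid",64),("release_top",52)]:
    for r in viewer.find_in(t,"wrist"):
        l=r["location"]; px=(l[1]*512,l[0]*384)
        print(t,round(r["p"],2),np.round(px),np.round(hit("wrist",px,z,o)))
E
```

```text
time: 1.75
ee_pos: [340.2, 377.0, 231.3]
tcp_rot: [[0.25, 0.968, -0.0], [0.968, -0.25, 0.0], [0.0, -0.0, -1.0]]
ft_force: [-0.4, -0.1, 0.3]
opening: -0.002
time: 2.75
ee_pos: [529.2, 201.8, 231.4]
tcp_rot: [[0.25, 0.968, -0.0], [0.968, -0.25, 0.0], [0.0, -0.0, -1.0]]
ft_force: [-1.2, 0.3, -1.0]
opening: 0.004
2.75 [529.20967784 201.77443807 231.39923717] [[0.25, 0.968, -0.0], [0.968, -0.25, 0.0], [0.0, -0.0, -1.0]]
carving_mid 0.82 [386.  68.] [451. 362.  64.]
carving_mid 0.66 [262. 152.] [507. 211.  64.]
release_top 0.56 [285. 217.] [596. 217.  52.]
```

View pics/w1.png

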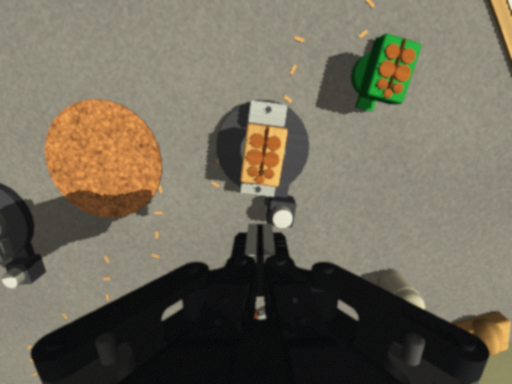

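```bash
python3 - <<'E'
from h import *
o=sensors.get_obs()
im=cv2.imread("pics/w1.png"); hsv=cv2.cvtColor(im,cv2.COLOR_BGR2HSV)
def blob(m,box):
    x0,y0,x1,y1=box; k=np.zeros_like(m); k[y0:y1,x0:x1]=m[y0:y1,x0:x1]
    cs,_=cv2.findContours(k,cv2.RETR_EXTERNAL,cv2.CHAIN_APPROX_NONE); return max(cs,key=cv2.contourArea)
wood=cv2.inRange(hsv,(5,70,110),(28,255,255))
c=blob(wood,(225,95,305,205)); pts=np.array([hit("wrist",p[0],80,o)[:2] for p in c],np.float32)
r=cv2.minAreaRect(pts); print("carv",r)
m=blob(cv2.inRange(hsv,(0,0,200),(180,40,255)),(265,200,300,232)); 
P=np.array([hit("wrist",p[0],52,o)[:2] for p in m],np.float32); print("btn",cv2.minEnclosingCircle(P))
m=blob(cv2.inRange(hsv,(5,90,40),(25,255,255)),(30,85,155,225))
P=np.array([hit("wrist",p[0],6,o)[:2] for p in m],np.float32); print("mat",cv2.minEnclosingCircle(P),cv2.fitEllipse(P))
# mount disc
for p in [(267,111),(258,190)]: print(hit("wrist",p,38,o))
im0=cv2.imread("pics/w1.png")[90:235,200:320]
cv2.imwrite("pics/crop1.png",cv2.resize(im0,None,fx=4.0,fy=4.0,interpolation=cv2.INTER_CUBIC))
E
```

```text
carv ((508.5834045410156, 210.94635009765625), (44.72019958496094, 66.76243591308594), 67.94019317626953)
btn ((598.445556640625, 214.40005493164062), 11.830648422241211)
mat ((470.9357604980469, -11.480712890625), 85.63357543945312) ((470.2862548828125, -13.321680068969727), (163.11734008789062, 169.90206909179688), 60.904937744140625)
[464.57615231 227.25469809  38.        ]
[557.16229132 192.07380186  38.        ]
```

View pics/crop1.png

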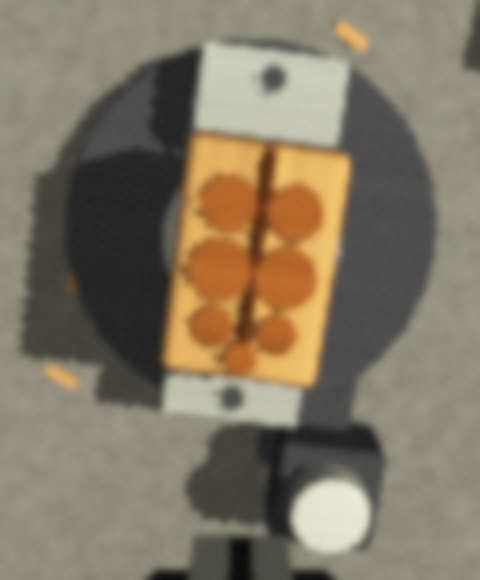

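The block measures 44.7 x 66.8 with yaw -22°, and its predicted button position (598.1,213.5) agrees with the measured (598.4,214.4). Now pressing.

```bash

python3 -m crank '{"turn":[[0,0,0],[0,0,0],[0,0,0],[0,0,0],[0,0,0],[0,0,0],[0,0,0],[0,0,0]],"slide":[[0.06,0.13,0.05],[0.116,0.255,0.15],[0.116,0.255,0.4],[0.116,0.255,0.6],[0.116,0.255,0.68],[0.116,0.255,0.73],[0.116,0.255,0.765],[0.116,0.255,0.775]],"jaw":[-1,-1,-1,-1,-1,-1,-1,-1]}'
```

```text
time: 3.9
ee_pos: [599.4, 212.8, 38.2]
tcp_rot: [[0.252, 0.968, 0.001], [0.968, -0.252, 0.001], [0.001, 0.001, -1.0]]
ft_force: [-1.9, 0.3, 2.8]
opening: 0.002
```

```bash

python3 -m crank '{"turn":[[0,0,0],[0,0,0],[0,0,0],[0,0,0],[0,0,0],[0,0,0.087],[0,0,0.087],[0,0,0.087]],"slide":[[0,0,0.006],[0,0,0.006],[0,0,-0.2],[0,0,-0.4],[-0.05,-0.15,-0.45],[-0.102,-0.344,-0.45],[-0.102,-0.344,-0.45],[-0.102,-0.344,-0.45]],"jaw":[-1,-1,-1,-1,1,1,1,1]}' 40
python3 - <<'E'
from h import *
o=sensors.get_obs(); print(o["time"],o["ee_pos"],o["tcp_rot"],o["q"])
im=viewer.get_image("wrist"); save(im,"w2.png")
im=viewer.get_image("side"); save(im[80:230,150:350].repeat(2,0).repeat(2,1),"s2.png")
hsv=cv2.cvtColor(cv2.imread("pics/w2.png"),cv2.COLOR_BGR2HSV)
p=proj("wrist",[508.6,210.9,80],o);print(p)
k=cv2.inRange(hsv,(5,70,110),(28,255,255))
cs,_=cv2.findContours(k,cv2.RETR_EXTERNAL,cv2.CHAIN_APPROX_NONE)
for c in cs:
    if cv2.contourArea(c)>500: print(cv2.boundingRect(c),cv2.minAreaRect(np.array([hit("wrist",q[0],80,o)[:2] for q in c],np.float32)))
E
```

```text
time: 4.9
ee_pos: [510.8, 209.7, 151.3]
tcp_rot: [[0.375, 0.927, 0.004], [0.927, -0.375, 0.001], [0.002, 0.003, -1.0]]
ft_force: [0.4, -0.3, -0.0]
opening: 0.845
4.9 [510.82276006 209.69615287 151.3214264 ] [[ 3.75143395e-01  9.26960051e-01  3.53514425e-03]
 [ 9.26964493e-01 -3.75148231e-01  7.96628787e-04]
 [ 2.06464617e-03  2.97810317e-03 -9.99993434e-01]] [ 1.39908339e+01  1.73440437e+01 -9.61735159e+00  6.28310291e+01
 -4.68013182e-03  3.60242268e+01]
[259.95477226 195.81799169]
(234, 151, 55, 81) ((506.3422546386719, 212.23670959472656), (43.558353424072266, 68.89131164550781), 67.55106353759766)
(4, 142, 140, 101) ((441.6690673828125, 57.21930694580078), (127.02486419677734, 80.8924789428711), 80.0860824584961)
(401, 46, 42, 26) ((454.7515563964844, 362.0686950683594), (32.68535232543945, 15.728996276855469), 63.083980560302734)
```

View pics/w2.png

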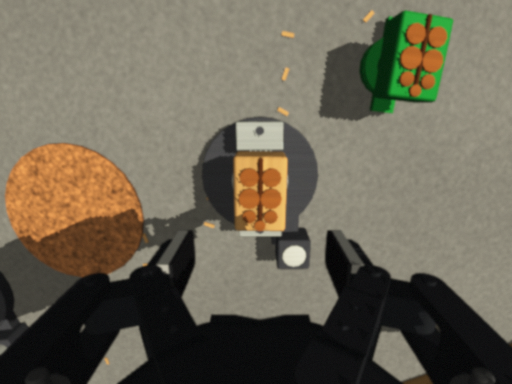

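The button has latched down and the block is centred between the fingers. Descending to grip.

```bash

python3 -m crank '{"turn":[[0,0,0],[0,0,0],[0,0,0],[0,0,0],[0,0,0],[0,0,0],[0,0,0],[0,0,0]],"slide":[[0,-0.004,0.14],[0,-0.004,0.3],[0,-0.004,0.38],[0,-0.004,0.424],[0,-0.004,0.424],[0,-0.004,0.424],[0,-0.004,0.424],[0,-0.004,0.424]],"jaw":[1,1,1,1,-1,-1,-1,-1]}' 50
python3 -m crank '{"turn":[[0,0,0],[0,0,0],[0,0,0],[0,0,0],[0,0,0],[0,0,0],[0,0,0],[0,0,0]],"slide":[[0,0,0],[0,0,0],[0,0,0],[0,0,0],[0,0,0],[0,0,0],[0,0,0],[0,0,0]],"jaw":[-1,-1,-1,-1,-1,-1,-1,-1]}'
python3 -c "
from h import *
save(viewer.get_image('side')[60:260,120:380].repeat(2,0).repeat(2,1),'s3.png')"
```

```text
time: 6.0
ee_pos: [509.8, 210.1, 45.3]
tcp_rot: [[0.376, 0.927, 0.003], [0.927, -0.376, 0.001], [0.002, 0.002, -1.0]]
ft_force: [0.6, 0.4, 3.8]
opening: 0.51
time: 7.0
ee_pos: [509.8, 210.1, 45.3]
tcp_rot: [[0.376, 0.927, 0.003], [0.927, -0.376, 0.001], [0.002, 0.002, -1.0]]
ft_force: [1.2, 0.2, 6.5]
opening: 0.507
```

View pics/s3.png

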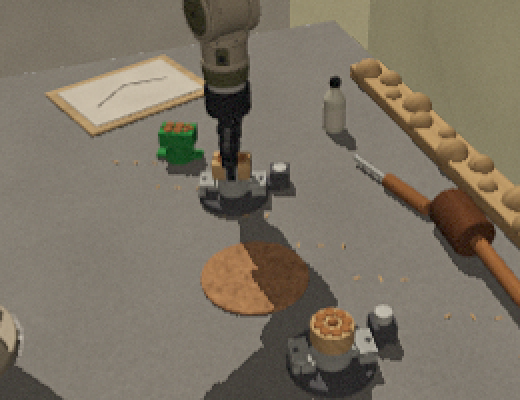

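```bash

python3 -m crank '{"turn":[[0,0,-0.06],[0,0,-0.18],[0,0,-0.3],[0,0,-0.42],[0,0,-0.54],[0,0,-0.66],[0,0,-0.78],[0,0,-0.9]],"slide":[[0,0,0],[0.001,0,0],[0.003,-0.001,0],[0.004,-0.002,0],[0.005,-0.003,0],[0.006,-0.004,0],[0.007,-0.005,0],[0.007,-0.006,0]],"jaw":[-1,-1,-1,-1,-1,-1,-1,-1]}'
python3 -m crank '{"turn":[[0,0,-0.08],[0,0,-0.12],[0,0,-0.14],[0,0,-0.14],[0,0,-0.14],[0,0,-0.14],[0,0,-0.14],[0,0,-0.14]],"slide":[[0,0,0],[0,0,0],[0,0,0],[0,0,0],[0,0,0],[0,0,0],[0,0,0],[0,0,0]],"jaw":[-1,-1,-1,-1,-1,-1,-1,-1]}'
python3 -c "
from h import *
o=sensors.get_obs();print(o['ft_torque'],o['q'])
save(viewer.get_image('side')[60:260,120:380].repeat(2,0).repeat(2,1),'s4.png')"
```

```text
time: 8.05
ee_pos: [508.8, 212.2, 45.3]
tcp_rot: [[-0.825, 0.565, 0.002], [0.565, 0.825, 0.001], [-0.002, 0.002, -1.0]]
ft_force: [0.5, 0.5, 6.4]
opening: 0.512
time: 9.05
ee_pos: [508.7, 212.3, 45.3]
tcp_rot: [[-0.923, 0.386, 0.002], [0.386, 0.923, 0.001], [-0.002, 0.002, -1.0]]
ft_force: [-0.0, 0.2, 7.1]
opening: 0.508
[0.0658555  0.11486552 0.09833302] [ 1.42954156e+01  2.25107475e+01 -1.84128533e+01  4.89414529e+01
  1.56984747e-02 -5.30225817e+01]
```

View pics/s4.png

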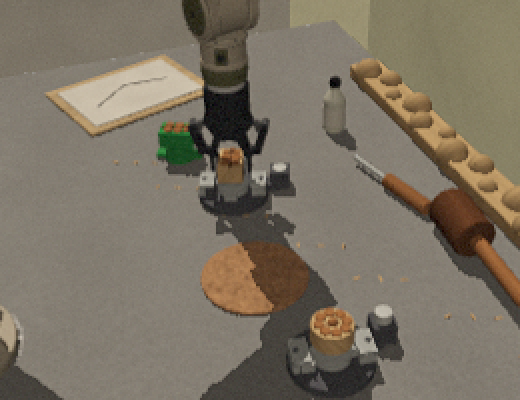

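The block turned about 90° with the gripper, with little torque. Lifting.

```bash

python3 -m crank '{"turn":[[0,0,0],[0,0,0],[0,0,0],[0,0,0],[0,0,0],[0,0,0],[0,0,0],[0,0,0]],"slide":[[0,0,-0.02],[0,0,-0.05],[0,0,-0.09],[0,0,-0.14],[0,0,-0.22],[0,0,-0.32],[0,0,-0.4],[0,0,-0.4]],"jaw":[-1,-1,-1,-1,-1,-1,-1,-1]}'
python3 - <<'E'
from h import *
o=sensors.get_obs(); R=np.array(o["tcp_rot"])
im=viewer.get_image("wrist"); save(im,"w5.png"); p=viewer.get_image("scene")
hsv=cv2.cvtColor(p,cv2.COLOR_RGB2HSV)
k=cv2.inRange(hsv,(5,90,60),(25,255,255)); k[:, :222]=0; k[:,298:]=0;k[:180]=0;k[236:]=0
c=max(cv2.findContours(k,0,1)[0],key=cv2.contourArea)
P=np.array([hit("scene",q[0],6)[:2] for q in c],np.float32); e=cv2.minEnclosingCircle(P); print("mat scene",e,cv2.fitEllipse(P))
for t in ([471,-14,0],):
    d=np.array(t)-o["ee_pos"]; print("slide",(R.T@d)/250)
a=np.hstack([im,p]); save(cv2.resize(a,(800,300),interpolation=cv2.INTER_AREA),"ws5.png")
E
```

```text
time: 10.1
ee_pos: [509.2, 212.3, 146.3]
tcp_rot: [[-0.923, 0.386, 0.004], [0.386, 0.923, 0.001], [-0.003, 0.003, -1.0]]
ft_force: [1.0, -0.2, -2.8]
opening: 0.505
mat scene ((473.1999816894531, -13.173470497131348), 86.97285461425781) ((473.4028015136719, -14.584043502807617), (166.2190399169922, 169.0976104736328), 93.0446548461914)
slide [-0.20621873 -0.89582326  0.5836262 ]
```

View pics/ws5.png

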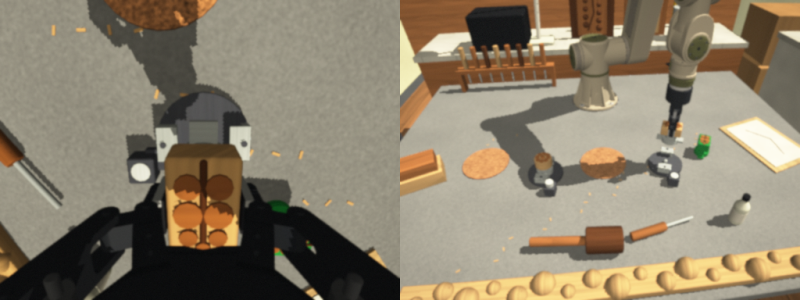

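```bash

python3 -m crank '{"turn":[[0,0,0],[0,0,0],[0,0,0],[0,0,0],[0,0,0],[0,0,0],[0,0,0],[0,0,0]],"slide":[[-0.02,-0.08,0],[-0.06,-0.25,0],[-0.1,-0.43,0],[-0.14,-0.6,0],[-0.18,-0.76,0],[-0.21,-0.89,0],[-0.21,-0.89,0],[-0.21,-0.89,0]],"jaw":[-1,-1,-1,-1,-1,-1,-1,-1]}'
python3 -m crank '{"turn":[[0,0,0],[0,0,0],[0,0,0],[0,0,0],[0,0,0],[0,0,0],[0,0,0],[0,0,0]],"slide":[[0,0,0.06],[0,0,0.16],[0,0,0.26],[0,0,0.34],[0,0,0.39],[0,0,0.41],[0,0,0.42],[0,0,0.42]],"jaw":[-1,-1,-1,-1,-1,-1,-1,-1]}'
```

```text
time: 11.2
ee_pos: [469.6, -13.8, 143.5]
tcp_rot: [[-0.922, 0.387, -0.001], [0.387, 0.922, 0.001], [0.001, 0.0, -1.0]]
ft_force: [0.2, 0.6, -2.2]
opening: 0.511
time: 12.2
ee_pos: [470.9, -13.6, 39.4]
tcp_rot: [[-0.923, 0.386, 0.001], [0.386, 0.923, -0.0], [-0.001, 0.0, -1.0]]
ft_force: [-0.1, -0.6, -2.6]
opening: 0.513
```

Within about 4 mm; creeping down to contact.

```bash

python3 -m crank '{"turn":[[0,0,0],[0,0,0],[0,0,0],[0,0,0],[0,0,0],[0,0,0],[0,0,0],[0,0,0]],"slide":[[0,0,0.003],[0,0,0.006],[0,0,0.009],[0,0,0.012],[0,0,0.015],[0,0,0.016],[0,0,0.016],[0,0,0.016]],"jaw":[-1,-1,-1,-1,-1,-1,-1,-1]}'
python3 -c "
from h import *
save(viewer.get_image('side')[130:260,170:340].repeat(3,0).repeat(3,1),'s6.png')"
```

```text
time: 13.2
ee_pos: [470.4, -13.6, 35.3]
tcp_rot: [[-0.923, 0.386, 0.0], [0.386, 0.923, -0.0], [-0.0, 0.0, -1.0]]
ft_force: [-1.9, -0.7, 2.5]
opening: 0.51
```

View pics/s6.png

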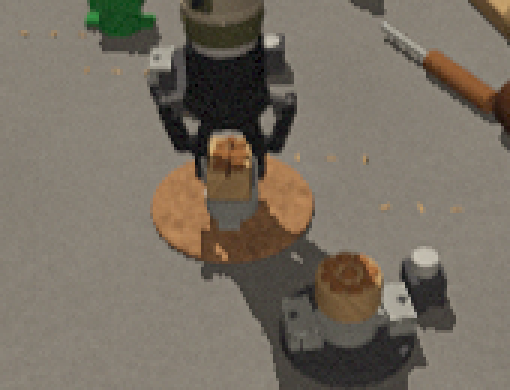

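The force changed from -2.6 to +2.5 N, so the foot is resting on the mat, well centred. Opening and lifting away.

```bash

python3 -m crank '{"turn":[[0,0,0],[0,0,0],[0,0,0],[0,0,0],[0,0,0],[0,0,0],[0,0,0],[0,0,0]],"slide":[[0,0,0],[0,0,0],[0,0,0],[0,0,0],[0,0,0],[0,0,-0.05],[0,0,-0.1],[0,0,-0.18]],"jaw":[0.2,0.4,0.6,0.8,1,1,1,1]}'
python3 -m crank '{"turn":[[0,0,0],[0,0,0],[0,0,0],[0,0,0],[0,0,0],[0,0,0],[0,0,0],[0,0,0]],"slide":[[0,0,-0.1],[0,0,-0.25],[0,0,-0.4],[0,0,-0.55],[0,0,-0.6],[0,0,-0.6],[0,0,-0.6],[0,0,-0.6]],"jaw":[1,1,1,1,1,1,1,1]}'
python3 - <<'E'
from h import *
o=sensors.get_obs()
im=viewer.get_image("wrist"); s=viewer.get_image("side")
a=np.hstack([im,s]); save(cv2.resize(a,(800,300),interpolation=cv2.INTER_AREA),"ws7.png")
for cam in ("wrist","side"):
  for t in ("carving_mid","rosette_mid"):
    for r in viewer.find_in(t,cam):
        l=r["location"]; z=54 if t[0]=="c" else 64
        print(cam,t,round(r["p"],2),np.round(hit(cam,(l[1]*512,l[0]*384),z,o)))
E
```

```text
time: 14.25
ee_pos: [470.3, -13.6, 81.1]
tcp_rot: [[-0.923, 0.386, -0.0], [0.386, 0.923, 0.0], [0.0, 0.0, -1.0]]
ft_force: [0.5, 0.6, -0.4]
opening: 0.999
time: 15.25
ee_pos: [469.6, -13.4, 228.7]
tcp_rot: [[-0.923, 0.386, -0.003], [0.386, 0.923, 0.001], [0.003, -0.0, -1.0]]
ft_force: [0.1, -0.6, 0.0]
opening: 0.998
wrist carving_mid 0.93 [467. -18.  54.]
wrist rosette_mid 0.85 [ 508. -210.   64.]
side carving_mid 0.82 [457. -31.  54.]
side carving_mid 0.73 [447. 360.  54.]
side rosette_mid 0.96 [ 504. -226.   64.]
side rosette_mid 0.67 [460. -45.  64.]
```

View pics/ws7.png

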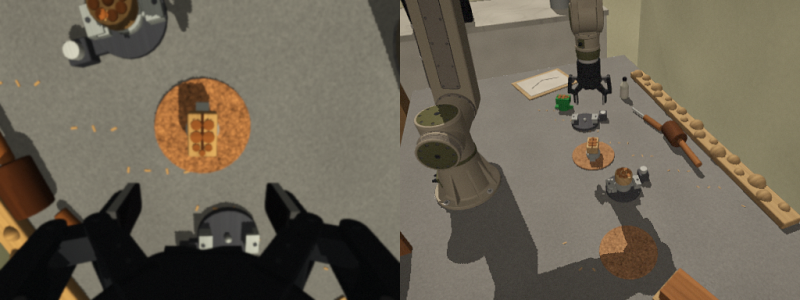

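The carving stands upright and centred on the near mat, the rosette is still in its mount, and the gripper is clear.

```bash
python3 -c "
from bench import order
print(order.close_job())"
```

```text
the job is handed in; nothing more can be done
None
```

I took the leaf carving out of its mount and stood it upright on the cork mat nearest the robot. The job was handed in at about 15 s of the 50 s allowed, and no verdict is given at hand-in.

- **Release:** I pressed the leaf mount's button down with the shut fingertips, to a tip height of 38 mm and then 1.5 mm lower. It was still down in the next picture.
- **Twist and lift:** I gripped the block at 50 N, turned it about 89° anticlockwise with almost no torque, and lifted it off.
- **Placing:** I lowered it until the vertical force changed from -2.6 to +2.5 N, then opened the jaws and backed away. The fingertips stopped 10 mm lower than at the grasp, as they should with the foot flat on the mat.

**Last checks:**
- **Carving:** the last pictures show it upright. The wrist camera puts it at (467, -18), about 6 mm from the mat's centre at about (472, -14). The side camera's network put it about 20 mm off, at (457, -31), which is still inside the limit; that network had also been up to about 30 mm off on the carving earlier.
- **Rosette:** it is still in its mount. The side camera put it at (504, -226), against (501, -233) at the start. The wrist camera put it at (508, -210), but there it was cut off at the picture's edge and I had no earlier wrist reading to compare. The arm never went near it.
- **Robot:** the gripper is well clear and reads no contact force.

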